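# Refit the drip plate on its locating pins at the glass-washing table

### The job

Take the drip plate with the red grip out of the blue washing crate and fit it back on the black drip pan: feel for the pan's two brass pins, let them come up through the plate's two holes, and lower the plate until it lies flush on the pan's rim, then let go. Lower it by hand all the way rather than dropping it, and don't knock over any glass.

Things in the scene. Friction and masses are not known exactly. Their poses are not given: they have to be found in the camera images.
- plate: drip plate: flat aluminium, 140 (x) by 180 (y) by 6 mm, about 0.45 kg, dark drain slots. Origin: centre of its underside, z up. Red grip 14 (x) by 50 (y) mm upright on its middle, 6 to 42 mm above the origin. Through holes for the pins at x = 0: round, 14 mm, at y = +55 mm; slot, 14 (x) by 20 (y) mm, at y = -55 mm. Fits either way round. Starts flat, grip up, on the crate floor
- pan: black drip pan, fixed: open tray 106 (x) by 160 (y) mm, walls 6 mm, rim 40 mm above the origin (centre of its underside, z up), a small foot at either end. A steel bar inside carries the two pins (see pan_rim). The seated plate lies on the rim, parallel to the pan, its underside 40 mm above this origin
- pan_rim (a point): centre of the pan's rim, pan axes. Two upright brass pins, 12 mm thick, tips flat with a 0.8 mm bevel and 26 mm above the rim, stand at y = +55 and -55 mm. Their bar is adjustable: both stand at the same x, anywhere from -12 to +12 mm, and no reading gives it: find it by sight or touch. They do not move in use
- crate: blue slatted crate, fixed: 300 (x) by 400 (y) by 85 mm tall, open at the top, walls and floor 6 mm. Origin: centre of its underside. The plate lies in its -y half; a mug, a tumbler and a grey cover stand in its +y half in any order
- mug_a: clear glass mug in the crate, 74 mm across, 105 mm tall, a handle to its own +y; origin: centre of its base
- tumbler: clear glass tumbler in the crate, 68 mm across, 110 mm tall; origin: centre of its base
- cover: grey round cover in the crate, 76 mm across and 6 mm thick with a 22 mm knob, 30 mm tall in all: not the plate wanted; origin: centre of its underside
- mug_b: amber glass mug standing on the table between pan and crate, 74 mm across, 105 mm tall, a handle to its own +y; origin: centre of its base
Mind the look-alikes: they are no part of the job. Leave any turquoise look-alike of the plate alone. What is shaped like the tumbler but purple is not meant.

How it is judged:
By the outcome, as a careful person would: the job done as asked, in the order asked, and still so for the second after the job is handed in, with the robot touching nothing.
It also fails if it takes over 54 s, if anything falls off the work surface, if the arm or the gripper's body presses on something with over 40 N, if the wrist force passes 120 N, or if a joint passes its speed limit or range.

### The arm

A 7-joint arm with a two-finger parallel gripper is mounted at the origin on the work surface. World frame = base frame: x ahead of the robot, y to its left, z up, the work surface at z = 0. Lengths are in mm, angles in degrees, forces in N, time in s.
With the tool pointing down it reaches from about 400 to 850 mm from the base axis. Payload 10.4 kg.
Tool frame: the origin (TCP) lies at the centre of the arm's flange, where the gripper is bolted on; the fingertips stand 173 mm ahead of it and the grasp point (between the pads) lies 155 mm ahead of it; z points along the fingers, y is the line along which they close (so a half turn about z gives the same grasp; the last joint's range is limited). The gripper opens to 85 mm and grips with 20 to 120 N. Pads are 22 mm wide; open, the fingers measure 114 mm over their backs; the gripper's body (76 mm by 85 mm) begins 54 mm behind the grasp point. The pads swing forward as they close: fully open they stand 13 mm farther back than shut.
Start: joints at [75.023, 19.034, -3.707, 83.658, 1.238, 77.344, -5.071], TCP at [147.849, -607.267, 404.738] pointing down, gripper open.
Joint ranges: [-148.97, 148.97], [-28.65, 121.19], [-84.17, 76.75], [9.2, 138.47], [-72.65, 252.65], [3.7, 117.97], [-149.18, 149.18]. Speed limits (degrees/s): [127.2, 127.2, 159.86, 159.86, 180, 180, 180].

### API

Orientations are given as [roll, pitch, yaw] about the fixed x, y, z axes, in that order (R = Rz(yaw) Ry(pitch) Rx(roll)).
In Python, from cell import r, optics gives the robot as it stands.
- The arm moves only by the shell command python3 -m pendant 'ROWS' [OPENING] [FORCE]. ROWS is JSON, a list of rows, each an object of numbers: "x", "y", "z": the shift along the tool's x, y, z in units of 30 mm (1.0 is 30 mm); "turn": the turn about the tool's z in units of 5 degrees (1.0 is 5 degrees). A call has exactly 10 rows; each row shifts and turns the commanded pose from where the row before left it, along the tool's axes as they then stand; what a row does not reach is not made up. A row lasts 1/12 s, in which the tool goes at most 41.7 mm and 7.16 degrees, less where a joint would pass 70% of its speed; a pose out of reach is approached as far as the arm can. A call is refused whole if a number of a shift passes 1 or a number of a turn 1, either way. A call with a gripper value outside its range is refused whole. OPENING is the finger opening in mm, from 0 to 85.4, set as the call begins (- or left out, the last holds). The fingers move at their own pace and stop on an object; FORCE is the grip in N (left out, the last holds). Time passes only in rows, so rows that do not move let the fingers close, or fill a call up. It gives the time, the measured TCP pose, the force, the opening and the grip force at its end, in the units of the state.
- r.get_state(): the state, without advancing time (a new reading comes with each control period).
- optics.get_image(name): name is "side" or "top"; returns a dict with "img" (480x640x3 uint8, blue, green, red), "fov_y" (degrees; the focal length in pixels is half the picture's height over the tangent of half this angle, whatever the lens; pixels are square), "cx", "cy" (the principal point, pixels), "R" (3x3) and "t" (3): a world point X has camera coordinates R X + t. Camera axes: x right, y down, z forward; pixel columns grow to the right and rows downward; lengths in mm; the calibration is good to about 2 mm. A picture is of the moment at which its call begins. There is no depth.
- r.hand_in(): hands the job in; it is judged then, once.
The state is a dict: "time_s": time; "joint_pos": joint angles; "joint_vel": joint speeds; "joint_efforts": joint torques, N m; "tcp_pos": TCP position; "eef_rot": TCP orientation; "wrist_force": force on the tool from outside, world axes, zero at the start; "wrist_torque": the same for the moment, N m; "gripper_width": opening from 0.0 (shut) to 1.0 (fully open); "grip_force": force on a finger pad.
Only numpy, scipy, OpenCV 4.12 (cv2) and the standard library are available. Lean on these libraries where they do the work, as an engineer would, in place of code of your own. Each camera call takes 0.05 s, during which the arm holds its last target. There are 200 camera calls.

## Working session

There is one attempt and no reset: what is moved stays moved. The work goes in short steps, Python scripts to look and compute and a shell command to move; the robot and the scene stay as the last step left them, time stands still between calls to the robot, and variables do not carry over. Pictures are saved under pics/ and viewed, at most 10 in all, crops included, and the job is handed in when it is done.

```bash
ls; mkdir -p pics; cat > h.py <<'E'
import numpy as np,cv2
from cell import r,optics
def snap(n,f=None):
    d=optics.get_image(n)
    if f: cv2.imwrite('pics/'+f,d['img'])
    return d
def ray(d,u,v):
    f=240/np.tan(np.radians(d['fov_y'])/2)
    R=np.array(d['R']);t=np.array(d['t'])
    c=-R.T@t; w=R.T@np.array([(u-d['cx'])/f,(v-d['cy'])/f,1.])
    return c,w
def onz(d,u,v,z):
    c,w=ray(d,u,v); return c+w*(z-c[2])/w[2]
def proj(d,X):
    f=240/np.tan(np.radians(d['fov_y'])/2)
    p=np.array(d['R'])@np.array(X,float)+np.array(d['t']); return np.array([d['cx'],d['cy']])+f*p[:2]/p[2]
E
python3 - <<'E'
from h import *
import pickle
for n in('top','side'):
    d=snap(n,n+'0.png'); pickle.dump(d,open(n+'0.pkl','wb'))
    print(n,d['fov_y'],d['cx'],d['cy'],ray(d,320,240),[k for k in d])
s=r.get_state();print(s['time_s'],s['tcp_pos'],s['eef_rot'],s['gripper_width'])
E
```

```text
pics
top 48.10947784116116 318.9324102297356 235.93190704304118 (array([ 196.99509577,  122.78552492, 1274.15734352]), array([ 0.20198512, -0.01509344, -0.97930352])) ['img', 'fov_y', 'cx', 'cy', 'R', 't']
side 55.61628339483309 321.89008380956443 231.5774438893464 (array([ 236.88372322, -476.37300658,  710.14078414]), array([ 0.21066633,  0.64012166, -0.73906956])) ['img', 'fov_y', 'cx', 'cy', 'R', 't']
0.1 [ 147.81469389 -607.15675537  403.98396838] [-1.79924497e+02  2.94838045e-03  1.36833964e+01] 0.9990039898513537
```

View pics/top0.png

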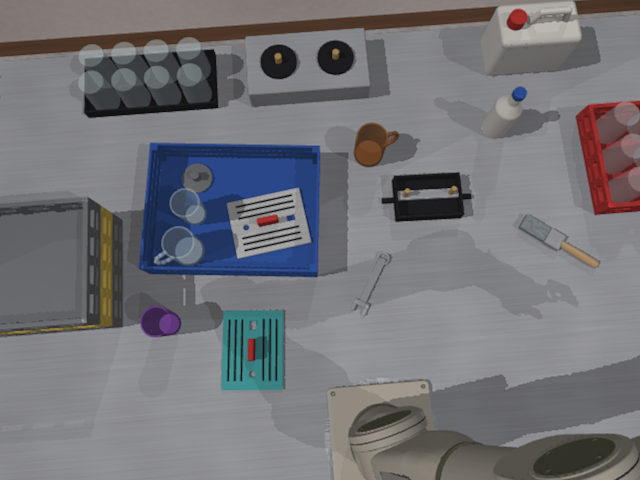

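View pics/side0.png

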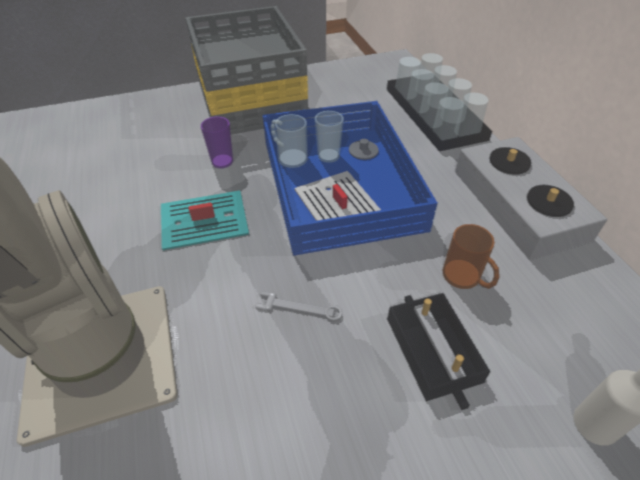

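The top view shows the plate in the crate (grip about 267,220), the pan (428,197) with brass pins near (407,191) and (453,189), and mug_b (370,145). Two things have a red grip: the aluminium plate in the blue crate at top(267,220)/side(340,195), and the turquoise look-alike at top(252,349)/side(202,211). I choose the aluminium one in the crate. Next I'll measure and make one close crop.

```bash
cat > m.py <<'E'
from h import *
import pickle
D={n:pickle.load(open(n+'0.pkl','rb')) for n in('top','side')}
def blobs(d,lo,hi,box,minA=8):
    x0,y0,x1,y1=box; hsv=cv2.cvtColor(d['img'],cv2.COLOR_BGR2HSV)
    m=cv2.inRange(hsv,lo,hi); k=np.zeros_like(m); k[y0:y1,x0:x1]=m[y0:y1,x0:x1]
    n,l,s,c=cv2.connectedComponentsWithStats(k)
    return [(s[i,4],c[i].round(1),s[i,:4],cv2.minAreaRect(np.argwhere(l==i)[:,::-1].astype(np.float32))) for i in range(1,n) if s[i,4]>=minA]
def tri(a,b):
    (c1,w1),(c2,w2)=a,b
    w1=w1/np.linalg.norm(w1);w2=w2/np.linalg.norm(w2)
    k=np.linalg.lstsq(np.c_[w1,-w2],c2-c1,rcond=None)[0]
    p,q=c1+k[0]*w1,c2+k[1]*w2
    return (p+q)/2,np.linalg.norm(p-q)
E
python3 - <<'E'
from m import *
t,s=D['top'],D['side']
def show(n,b):
    for x in b: print(n,x)
R=((0,140,90),(8,255,255)); show('redtop',blobs(t,*R,(225,180,315,260))); show('redside',blobs(s,*R,(310,165,370,230)))
B=((8,70,70),(28,255,255)); show('brtop',blobs(t,*B,(385,165,475,225))); show('brside',blobs(s,*B,(400,285,490,385)))
K=((0,0,0),(180,255,55)); show('pantop',blobs(t,*K,(375,165,478,228),50)); 
P=((0,0,130),(180,60,255)); show('plate',blobs(t,*P,(222,182,317,260),100));show('plates',blobs(s,*P,(290,165,385,225),100))
a=cv2.resize(t['img'][180:262,222:318],None,fx=5,fy=5,interpolation=2);b=cv2.resize(t['img'][165:228,375:480],None,fx=5,fy=5,interpolation=2)
c=np.zeros((410,800,3),np.uint8)
a=cv2.resize(a,(400,342));b=cv2.resize(b,(400,240));c[:342,:400]=a;c[:240,400:]=b
cv2.imwrite('pics/crop.png',c)
E
```

```text
redtop (np.int32(114), array([267. , 219.1]), array([257, 215,  21,   9], dtype=int32), ((266.91949462890625, 219.1243438720703), (5.517600059509277, 20.18463706970215), 77.90524291992188))
brtop (np.int32(43), array([452.4, 189.6]), array([449, 186,   8,   9], dtype=int32), ((452.4000549316406, 189.70001220703125), (4.919349193572998, 8.944271087646484), 26.56505012512207))
brtop (np.int32(42), array([406.1, 192. ]), array([403, 188,   7,   9], dtype=int32), ((405.800048828125, 191.90000915527344), (4.919349670410156, 8.9442720413208), 26.56505012512207))
brside (np.int32(51), array([463.9, 285.8]), array([453, 285,  22,   3], dtype=int32), ((463.5, 286.0), (2.0, 21.0), 90.0))
brside (np.int32(17), array([486.3, 285.7]), array([482, 285,   8,   3], dtype=int32), ((485.5, 286.0), (2.0, 7.0), 90.0))
brside (np.int32(103), array([426.6, 305.3]), array([423, 298,   9,  17], dtype=int32), ((426.98779296875, 306.1097717285156), (7.28848123550415, 16.56473159790039), 6.340191841125488))
brside (np.int32(122), array([457.8, 361.9]), array([453, 354,  11,  18], dtype=int32), ((457.9587097167
[... 520 characters left out ...]
, 176,  64,  44], dtype=int32), ((326.2315673828125, 200.68792724609375), (56.60892868041992, 39.2412109375), 55.00797653198242))
plates (np.int32(181), array([365.4, 195.5]), array([352, 180,  28,  31], dtype=int32), ((365.2704772949219, 195.5245819091797), (38.28302764892578, 5.121475696563721), 50.194427490234375))
plates (np.int32(155), array([351.1, 197. ]), array([338, 182,  28,  31], dtype=int32), ((351.054443359375, 196.9554443359375), (39.682899475097656, 4.080865383148193), 50.710594177246094))
plates (np.int32(143), array([358.7, 196.9]), array([345, 182,  28,  30], dtype=int32), ((358.31146240234375, 196.5737762451172), (38.154991149902344, 3.841106653213501), 50.19443130493164))
```

View pics/crop.png

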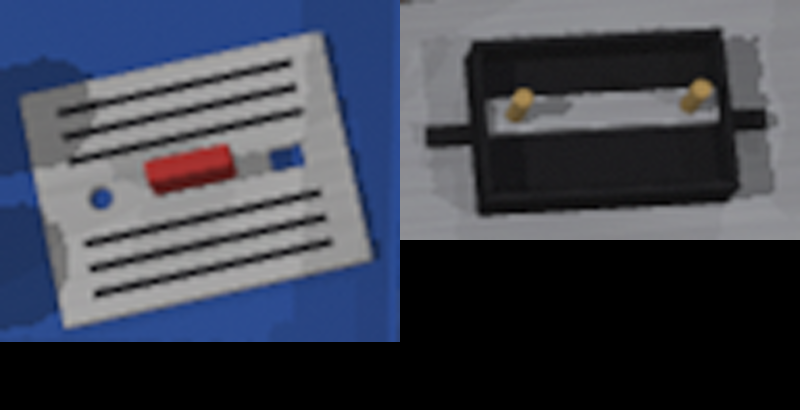

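```bash
python3 - <<'E'
from m import *
t,s=D['top'],D['side']
# plate corners (top face z=12)
P=np.array([(20,97),(320,32),(372,260),(65,327)])/(400/96)+[222,180]
C=np.array([onz(t,*p,12) for p in P]);print(C.round(1)); print('sides',np.linalg.norm(np.roll(C,-1,0)-C,axis=1).round(1),'ctr',C.mean(0).round(1))
for a,b in((1,0),(2,3)):
    d=C[b]-C[a]; print('y-axis yaw',np.degrees(np.arctan2(-d[0],d[1])))
h=[onz(t,*(np.array(p)/(400/96)+[222,180]),12) for p in((101,197),(287,158))]
d=h[0]-h[1];print('holes',np.round(h,1),np.linalg.norm(d),np.degrees(np.arctan2(-d[0],d[1])))
a=np.array([(150,158),(232,147)])/(400/96)+[222,180]
g=onz(t,266.9,218.3,48); print('grip top',g.round(1))
# side corners check
print('proj plate ctr side',proj(s,C.mean(0)))
# grip blobs
def axis_ends(d,box,lo=(8,70,70),hi=(28,255,255)):
    x0,y0,x1,y1=box;S=8
    im=cv2.resize(d['img'][y0:y1,x0:x1],None,fx=S,fy=S,interpolation=cv2.INTER_CUBIC)
    m=cv2.inRange(cv2.cvtColor(im,cv2.COLOR_BGR2HSV),lo,hi)
    n,l,st,c=cv2.connectedComponentsWithStats(m);i=1+np.argmax(st[1:,4])
    q=np.argwhere(l==i)[:,::-1]; return (q+.5)/S-.5+[x0,y0]
for nm,bt,bs in(('left',(398,182,416,202),(416,292,438,322)),('right',(444,180,462,200),(447,347,470,380))):
    out=[]
    for d,b in((t,bt),(s,bs)):
        q=axis_ends(d,b); c=q.mean(0)
        # pin axis direction from projection of vertical at the point
        X=onz(d,*c,50); u=proj(d,X+[0,0,10])-proj(d,X); sc=np.linalg.norm(u)/10;u/=np.linalg.norm(u)
        v=np.array([-u[1],u[0]]); e=(q-c)@u; w=(q-c)@v
        # semi-minor of tip ellipse along u: project circle r=6
        pts=np.array([proj(d,[X[0]+6*np.cos(k),X[1]+6*np.sin(k),66]) for k in np.linspace(0,6.28,40)]);sm=np.ptp(pts@u)/2
        tip=c+u*(np.percentile(e,99.7)-sm)+v*(np.percentile(w,1)+np.percentile(w,99))/2
        print(nm,'len mm',np.ptp(e)/sc,'wid px',np.ptp(w),'exp',np.ptp(pts@v),'tip',tip.round(2),'z66',onz(d,*tip,66).round(1)); out.append(ray(d,*tip))
    print('tri',tri(*out))
E
```

```text
[[566.3 322.2  12. ]
 [591.8 144.7  12. ]
 [453.1 124.6  12. ]
 [428.1 302.4  12. ]]
sides [179.3 140.2 179.6 139.6] ctr [509.9 223.5  12. ]
y-axis yaw 8.178188179055951
y-axis yaw 8.00147679588996
holes [[502.7 278.1  12. ]
 [517.3 169.2  12. ]] 109.82907558505111 7.649873519641063
grip top [511.7 224.1  48. ]
proj plate ctr side [337.89200424 202.60101165]
left len mm 68.33565472182178 wid px 5.477723968983057 exp 5.150765255866702 tip [406.95 189.99] z66 [ 549.1 -108.1   66. ]
left len mm 50.382386930202955 wid px 8.683569848926398 exp 7.269705418319575 tip [427.65 300.67] z66 [ 550.4 -109.5   66. ]
tri (array([ 550.27674369, -108.62975633,   64.63075264]), np.float64(1.5018610695724661))
right len mm 62.66477653728553 wid px 5.474087204537081 exp 5.165502172253184 tip [453.74 187.55] z66 [ 546.3 -218.    66. ]
right len mm 53.388710017065115 wid px 9.010631751211392 exp 8.317349598971418 tip [459.67 357.34] z66 [ 547.9 -219.8   66. ]
tri (array([ 547.81914136, -218.85624472,   64.04022088]), np.float64(1.8781656658666317))
```

```bash
cat > plan.py <<'E'
import sys,json
from h import *
# plan.py x y z yaw nrows : per-row numbers from the present pose to the target
x,y,z,yaw=map(float,sys.argv[1:5]);n=int(sys.argv[5])
s=r.get_state();p=np.array(s['tcp_pos']);w=s['eef_rot'][2]
print(round(s['time_s'],2),p.round(1),np.round(s['eef_rot'],2),np.round(s['wrist_force'],1),round(s['gripper_width'],3),round(float(s['grip_force']),1))
d=(np.array([x,y,z])-p)/n; dw=(yaw-w)/n
for i in range(n):
    a=np.radians(w+dw*i);c,q=np.cos(a),np.sin(a)
    print(json.dumps(dict(x=round((d[0]*c+d[1]*q)/30,2),y=round((d[0]*q-d[1]*c)/30,2),z=round(-d[2]/30,2),turn=round(-dw/5,2))))
E
python3 -m pendant '[{"x":1,"y":-0.6},{"x":1,"y":-0.6},{"x":1,"y":-0.6},{"x":1,"y":-0.6},{"x":1,"y":-0.6},{"x":1,"y":-0.6},{"x":1,"y":-0.6},{"x":1,"y":-0.6},{"x":1,"y":-0.6},{"x":1,"y":-0.6}]' 85 60
python3 plan.py 510.3 223.7 300 98 20
```

```text
0.1 [ 147.8 -607.2  404. ] [-179.92    0.     13.68] [ 0.9  0.3 -1. ] 0.999 0.0
{"x": 0.91, "y": -1.2, "z": 0.17, "turn": -0.84}
{"x": 1.0, "y": -1.13, "z": 0.17, "turn": -0.84}
{"x": 1.08, "y": -1.06, "z": 0.17, "turn": -0.84}
{"x": 1.16, "y": -0.97, "z": 0.17, "turn": -0.84}
{"x": 1.22, "y": -0.89, "z": 0.17, "turn": -0.84}
{"x": 1.29, "y": -0.79, "z": 0.17, "turn": -0.84}
{"x": 1.34, "y": -0.7, "z": 0.17, "turn": -0.84}
{"x": 1.39, "y": -0.6, "z": 0.17, "turn": -0.84}
{"x": 1.43, "y": -0.49, "z": 0.17, "turn": -0.84}
{"x": 1.46, "y": -0.39, "z": 0.17, "turn": -0.84}
{"x": 1.49, "y": -0.28, "z": 0.17, "turn": -0.84}
{"x": 1.5, "y": -0.17, "z": 0.17, "turn": -0.84}
{"x": 1.51, "y": -0.06, "z": 0.17, "turn": -0.84}
{"x": 1.51, "y": 0.05, "z": 0.17, "turn": -0.84}
{"x": 1.5, "y": 0.17, "z": 0.17, "turn": -0.84}
{"x": 1.49, "y": 0.28, "z": 0.17, "turn": -0.84}
{"x": 1.46, "y": 0.38, "z": 0.17, "turn": -0.84}
{"x": 1.43, "y": 0.49, "z": 0.17, "turn": -0.84}
{"x": 1.39, "y": 0.59, "z": 0.17, "turn": -0.84}
{"x": 1.34, "y": 0.69, "z": 0.17, "turn": -0.84}invalid input
```

```bash

python3 -m pendant '[{"x":1,"y":-0.6,"z":0,"turn":0},{"x":1,"y":-0.6,"z":0,"turn":0},{"x":1,"y":-0.6,"z":0,"turn":0},{"x":1,"y":-0.6,"z":0,"turn":0},{"x":1,"y":-0.6,"z":0,"turn":0},{"x":1,"y":-0.6,"z":0,"turn":0},{"x":1,"y":-0.6,"z":0,"turn":0},{"x":1,"y":-0.6,"z":0,"turn":0},{"x":1,"y":-0.6,"z":0,"turn":0},{"x":1,"y":-0.6,"z":0,"turn":0}]' 85 60
python3 plan.py 510.3 223.7 300 98 21
```

```text
time_s: 0.93
tcp_pos: [397.6, -359.9, 404.6]
eef_rot: [-180.0, 0.0, 13.7]
wrist_force: [-0.9, -0.7, -0.4]
gripper_width: 0.992
grip_force: 0.0
0.93 [ 397.6 -359.9  404.6] [-1.7999e+02  2.0000e-02  1.3680e+01] [-0.9 -0.7 -0.4] 0.992 0.0
{"x": 0.39, "y": -0.86, "z": 0.17, "turn": -0.8}
{"x": 0.45, "y": -0.83, "z": 0.17, "turn": -0.8}
{"x": 0.51, "y": -0.79, "z": 0.17, "turn": -0.8}
{"x": 0.56, "y": -0.76, "z": 0.17, "turn": -0.8}
{"x": 0.61, "y": -0.72, "z": 0.17, "turn": -0.8}
{"x": 0.66, "y": -0.67, "z": 0.17, "turn": -0.8}
{"x": 0.71, "y": -0.62, "z": 0.17, "turn": -0.8}
{"x": 0.75, "y": -0.57, "z": 0.17, "turn": -0.8}
{"x": 0.79, "y": -0.52, "z": 0.17, "turn": -0.8}
{"x": 0.82, "y": -0.46, "z": 0.17, "turn": -0.8}
{"x": 0.85, "y": -0.4, "z": 0.17, "turn": -0.8}
{"x": 0.88, "y": -0.34, "z": 0.17, "turn": -0.8}
{"x": 0.9, "y": -0.28, "z": 0.17, "turn": -0.8}
{"x": 0.92, "y": -0.22, "z": 0.17, "turn": -0.8}
{"x": 0.93, "y": -0.15, "z": 0.17, "turn": -0.8}
{"x": 0.94, "y": -0.08, "z": 0.17, "turn": -0.8}
{"x": 0.94, "y": -0.02, "z": 0.17, "turn": -0.8}
{"x": 0.94, "y": 0.05, "z": 0.17, "turn": -0.8}
{"x": 0.94, "y": 0.11, "z": 0.17, "turn": -0.8}
{"x": 0.93, "y": 0.18, "z": 0.17, "turn": -0.8}
{"x": 0.91, "y": 0.24, "z": 0.17, "turn": -0.8}
```

```bash

python3 -m pendant '[{"x":0.39,"y":-0.86,"z":0.15,"turn":-0.8},{"x":0.45,"y":-0.83,"z":0.15,"turn":-0.8},{"x":0.51,"y":-0.79,"z":0.15,"turn":-0.8},{"x":0.56,"y":-0.76,"z":0.15,"turn":-0.8},{"x":0.61,"y":-0.72,"z":0.15,"turn":-0.8},{"x":0.66,"y":-0.67,"z":0.15,"turn":-0.8},{"x":0.71,"y":-0.62,"z":0.15,"turn":-0.8},{"x":0.75,"y":-0.57,"z":0.15,"turn":-0.8},{"x":0.79,"y":-0.52,"z":0.15,"turn":-0.8},{"x":0.82,"y":-0.46,"z":0.15,"turn":-0.8}]'
python3 -m pendant '[{"x":0.85,"y":-0.4,"z":0.15,"turn":-0.8},{"x":0.88,"y":-0.34,"z":0.15,"turn":-0.8},{"x":0.9,"y":-0.28,"z":0.15,"turn":-0.8},{"x":0.92,"y":-0.22,"z":0.15,"turn":-0.8},{"x":0.93,"y":-0.15,"z":0.15,"turn":-0.8},{"x":0.94,"y":-0.08,"z":0.15,"turn":-0.8},{"x":0.94,"y":-0.02,"z":0.15,"turn":-0.8},{"x":0.94,"y":0.05,"z":0.15,"turn":-0.8},{"x":0.94,"y":0.11,"z":0.15,"turn":-0.8},{"x":0.93,"y":0.18,"z":0.15,"turn":-0.8}]'
python3 plan.py 510.3 223.7 190 98 10
```

```text
time_s: 1.77
tcp_pos: [450.1, -82.3, 359.3]
eef_rot: [-180.0, 0.0, 53.9]
wrist_force: [0.6, 0.0, 0.4]
gripper_width: 0.992
grip_force: 0.0
time_s: 2.6
tcp_pos: [505.1, 195.1, 314.2]
eef_rot: [-180.0, 0.0, 93.9]
wrist_force: [-0.1, -0.8, 0.3]
gripper_width: 0.996
grip_force: 0.0
2.6 [505.1 195.1 314.2] [-1.7998e+02  2.0000e-02  9.3860e+01] [-0.1 -0.8  0.3] 0.996 0.0
{"x": 0.09, "y": 0.02, "z": 0.41, "turn": -0.08}
{"x": 0.09, "y": 0.02, "z": 0.41, "turn": -0.08}
{"x": 0.09, "y": 0.03, "z": 0.41, "turn": -0.08}
{"x": 0.09, "y": 0.03, "z": 0.41, "turn": -0.08}
{"x": 0.09, "y": 0.03, "z": 0.41, "turn": -0.08}
{"x": 0.09, "y": 0.03, "z": 0.41, "turn": -0.08}
{"x": 0.09, "y": 0.03, "z": 0.41, "turn": -0.08}
{"x": 0.09, "y": 0.03, "z": 0.41, "turn": -0.08}
{"x": 0.09, "y": 0.03, "z": 0.41, "turn": -0.08}
{"x": 0.09, "y": 0.03, "z": 0.41, "turn": -0.08}
```

```bash

python3 -m pendant '[{"x":0.24,"y":0.06,"z":0.3,"turn":-0.21},{"x":0.24,"y":0.06,"z":0.3,"turn":-0.21},{"x":0.24,"y":0.06,"z":0.3,"turn":-0.21},{"x":0.24,"y":0.06,"z":0.3,"turn":-0.21},{"x":0,"y":0,"z":0.5,"turn":0},{"x":0,"y":0,"z":0.5,"turn":0},{"x":0,"y":0,"z":0.5,"turn":0},{"x":0,"y":0,"z":0.5,"turn":0},{"x":0,"y":0,"z":0.44,"turn":0},{"x":0,"y":0,"z":0,"turn":0}]'
python3 - <<'E'
from h import *
s=r.get_state();print(s['tcp_pos'],s['eef_rot'],s['wrist_force'])
d=snap('side');a=d['img'][110:260,260:440];e=snap('top');b=e['img'][150:300,200:380]
cv2.imwrite('pics/pre.png',cv2.resize(np.hstack([a,b]),(800,330),interpolation=2))
E
```

```text
time_s: 3.43
tcp_pos: [508.8, 222.1, 202.6]
eef_rot: [-179.8, 0.1, 97.8]
wrist_force: [-1.2, -0.9, -0.3]
gripper_width: 0.993
grip_force: 0.0
[508.81082368 222.07124435 202.59461822] [-1.79776765e+02  7.53911243e-02  9.78420809e+01] [-1.18706679 -0.8942909  -0.26758822]
```

View pics/pre.png

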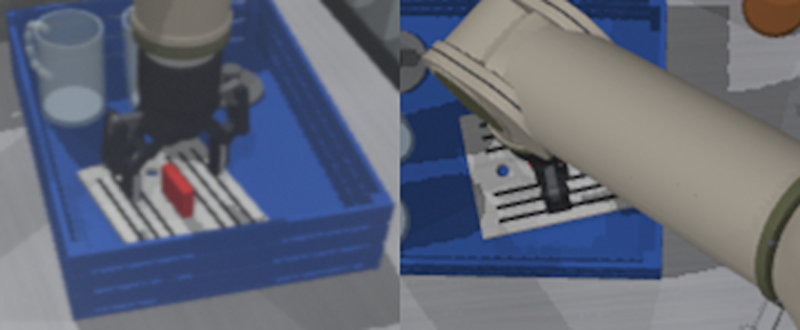

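The fingers straddle the red grip (side crop about 177,190) and are clear of the glasses.

```bash
python3 plan.py 510.3 223.7 190 98 1
```

```text
3.53 [509.6 223.  205.3] [-1.7996e+02  1.0000e-02  9.7870e+01] [ 0.3 -0.2  0.2] 0.996 0.0
{"x": 0.02, "y": 0.03, "z": 0.51, "turn": -0.03}
```

```bash

python3 -m pendant '[{"x":0.02,"y":0.02,"z":0.17,"turn":-0.03},{"x":0,"y":0,"z":0.17,"turn":0},{"x":0,"y":0,"z":0.17,"turn":0},{"x":0,"y":0,"z":0,"turn":0},{"x":0,"y":0,"z":0,"turn":0},{"x":0,"y":0,"z":0,"turn":0},{"x":0,"y":0,"z":0,"turn":0},{"x":0,"y":0,"z":0,"turn":0},{"x":0,"y":0,"z":0,"turn":0},{"x":0,"y":0,"z":0,"turn":0}]'
python3 plan.py 510.3 223.7 190 98 1
```

```text
time_s: 4.37
tcp_pos: [510.1, 223.9, 190.3]
eef_rot: [180.0, 0.0, 98.0]
wrist_force: [0.3, -0.0, -0.1]
gripper_width: 0.998
grip_force: 0.0
4.37 [510.1 223.9 190.3] [1.7999e+02 1.0000e-02 9.8030e+01] [ 0.3 -0.  -0.1] 0.998 0.0
{"x": -0.01, "y": 0.01, "z": 0.01, "turn": 0.01}
```

```bash

python3 -m pendant '[{"x":0,"y":0,"z":0,"turn":0},{"x":0,"y":0,"z":0,"turn":0},{"x":0,"y":0,"z":0,"turn":0},{"x":0,"y":0,"z":0,"turn":0},{"x":0,"y":0,"z":0,"turn":0},{"x":0,"y":0,"z":0,"turn":0},{"x":0,"y":0,"z":0,"turn":0},{"x":0,"y":0,"z":0,"turn":0},{"x":0,"y":0,"z":0,"turn":0},{"x":0,"y":0,"z":0,"turn":0}]' 5 80
python3 -m pendant '[{"x":0,"y":0,"z":0,"turn":0},{"x":0,"y":0,"z":-0.05,"turn":0},{"x":0,"y":0,"z":-0.1,"turn":0},{"x":0,"y":0,"z":-0.2,"turn":0},{"x":0,"y":0,"z":-0.3,"turn":0},{"x":0,"y":0,"z":-0.5,"turn":0},{"x":0,"y":0,"z":-0.6,"turn":0},{"x":0,"y":0,"z":-0.8,"turn":0},{"x":0,"y":0,"z":-0.8,"turn":0},{"x":0,"y":0,"z":-0.8,"turn":0}]'
```

```text
time_s: 5.2
tcp_pos: [510.3, 224.0, 190.5]
eef_rot: [180.0, -0.0, 98.0]
wrist_force: [-0.7, -0.3, 5.1]
gripper_width: 0.154
grip_force: 78.9
time_s: 6.03
tcp_pos: [509.7, 224.0, 316.3]
eef_rot: [-180.0, 0.0, 98.1]
wrist_force: [1.1, -0.9, -4.2]
gripper_width: 0.154
grip_force: 78.0
```

```bash
python3 plan.py 548.4 -163.5 310 88.6 18 | sed -n '1p;2p;6p;10p;14p;19p'
```

```text
6.03 [509.7 224.  316.3] [-179.99    0.     98.06] [ 1.1 -0.9 -4.2] 0.154 78.0
{"x": -0.72, "y": -0.03, "z": 0.01, "turn": 0.11}
{"x": -0.72, "y": -0.0, "z": 0.01, "turn": 0.11}
{"x": -0.72, "y": 0.02, "z": 0.01, "turn": 0.11}
{"x": -0.72, "y": 0.05, "z": 0.01, "turn": 0.11}
{"x": -0.72, "y": 0.08, "z": 0.01, "turn": 0.11}
```

```bash

python3 -m pendant '[{"x":-0.4,"y":0,"z":0,"turn":0.11},{"x":-0.7,"y":0,"z":0,"turn":0.11},{"x":-0.8,"y":0,"z":0,"turn":0.11},{"x":-0.8,"y":0,"z":0,"turn":0.11},{"x":-0.8,"y":0,"z":0,"turn":0.11},{"x":-0.8,"y":0,"z":0,"turn":0.11},{"x":-0.8,"y":0,"z":0,"turn":0.11},{"x":-0.8,"y":0,"z":0,"turn":0.11},{"x":-0.8,"y":0,"z":0,"turn":0.11},{"x":-0.8,"y":0,"z":0,"turn":0.11}]'
python3 -m pendant '[{"x":-0.7,"y":0.06,"z":0,"turn":0.11},{"x":-0.7,"y":0.06,"z":0,"turn":0.11},{"x":-0.7,"y":0.06,"z":0,"turn":0.11},{"x":-0.7,"y":0.06,"z":0,"turn":0.11},{"x":-0.7,"y":0.06,"z":0,"turn":0.11},{"x":-0.6,"y":0.06,"z":0,"turn":0.11},{"x":-0.5,"y":0.06,"z":0,"turn":0.11},{"x":-0.3,"y":0.06,"z":0,"turn":0.11},{"x":-0.2,"y":0.06,"z":0,"turn":0},{"x":0,"y":0,"z":0,"turn":0}]'
python3 plan.py 548.4 -163.5 265 88.6 10 | sed -n '1p;2p;11p'
```

```text
time_s: 6.87
tcp_pos: [530.7, -1.8, 314.2]
eef_rot: [-180.0, 0.0, 92.5]
wrist_force: [0.3, -0.2, -3.8]
gripper_width: 0.155
grip_force: 78.3
time_s: 7.7
tcp_pos: [549.5, -153.8, 314.5]
eef_rot: [-180.0, -0.0, 88.1]
wrist_force: [-0.5, -1.2, -3.9]
gripper_width: 0.149
grip_force: 78.3
7.7 [ 549.5 -153.8  314.5] [-179.99   -0.     88.07] [-0.5 -1.2 -3.9] 0.149 78.3
{"x": -0.03, "y": -0.0, "z": 0.17, "turn": -0.01}
{"x": -0.03, "y": -0.0, "z": 0.17, "turn": -0.01}
```

```bash

python3 -m pendant '[{"x":-0.05,"y":0,"z":0.2,"turn":-0.05},{"x":-0.05,"y":0,"z":0.25,"turn":-0.05},{"x":-0.05,"y":0,"z":0.25,"turn":0},{"x":-0.05,"y":0,"z":0.25,"turn":0},{"x":-0.05,"y":0,"z":0.25,"turn":0},{"x":-0.05,"y":0,"z":0.25,"turn":0},{"x":-0.03,"y":0,"z":0.15,"turn":0},{"x":0,"y":0,"z":0.1,"turn":0},{"x":0,"y":0,"z":0,"turn":0},{"x":0,"y":0,"z":0,"turn":0}]'
python3 - <<'E'
from h import *
import pickle
d=snap('side');a=d['img'][260:410,370:520];e=snap('top');b=e['img'][140:240,370:490]
pickle.dump((d,e),open('c.pkl','wb'))
c=np.zeros((450,800,3),np.uint8);c[:400,:400]=cv2.resize(a,(400,400),interpolation=2);c[:333,400:]=cv2.resize(b,(400,333),interpolation=2)
cv2.imwrite('pics/hover.png',c)
E
python3 plan.py 548.4 -163.5 255 88.6 1
```

```text
time_s: 8.53
tcp_pos: [549.2, -162.7, 263.8]
eef_rot: [180.0, -0.0, 88.6]
wrist_force: [1.1, -0.7, -3.1]
gripper_width: 0.153
grip_force: 78.3
8.63 [ 549.3 -162.7  264.1] [1.7996e+02 1.0000e-02 8.8640e+01] [ 0.8  0.5 -4.8] 0.152 78.3
{"x": -0.03, "y": -0.03, "z": 0.3, "turn": 0.01}
```

View pics/hover.png

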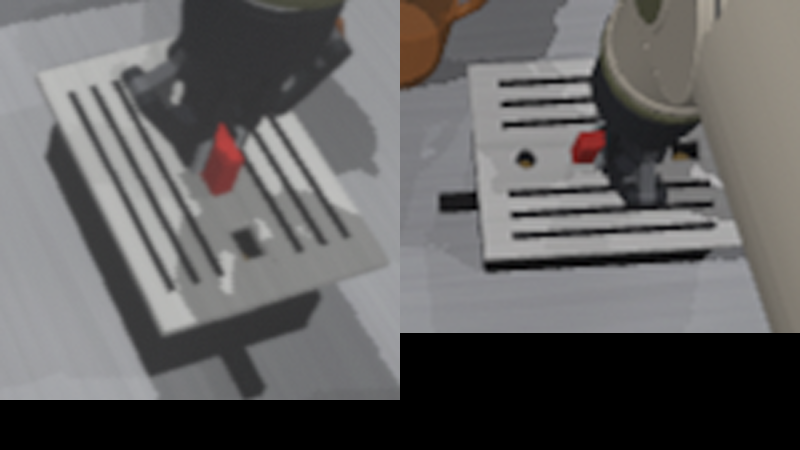

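The top crop shows the plate hovering over the pan, with brass visible in the round hole (about 526,158) and the slot (about 684,152). The side crop shows the slot at (247,243).

```bash
python3 - <<'E'
from h import *
import pickle
d,e=pickle.load(open('c.pkl','rb'))
z=264.1-184.4+6
T=lambda p:onz(e,*((np.array(p)-[400,0])/(400/120)+[370,140]-.35),z)
S=lambda p:onz(d,*(np.array(p)/(400/150)+[370,260]-.3),z)
print('top hole',T((526,158)),'corners',T((470,66)),T((484,262)))
print('side slot',S((247,243)),'corners',S((38,75)),S((163,336)),S((386,262)))
# expected from tool
a=np.radians(-1.36);R=np.array([[np.cos(a),-np.sin(a)],[np.sin(a),np.cos(a)]])
for n,p in(('hole',(0,55)),('slot',(0,-55)),('++',(70,90)),('-+',(-70,90)),('--',(-70,-90)),('+-',(70,-90))): print(n,R@p+[549.3,-162.9])
E
```

```text
top hole [ 550.31332402 -106.31814831   85.7       ] corners [620.15720268 -74.90707902  85.7       ] [478.96319609 -69.35245759  85.7       ]
side slot [ 547.71880072 -219.38756995   85.7       ] corners [482.98042802 -73.73697494  85.7       ] [ 476.39378268 -253.56931847   85.7       ] [ 615.60480688 -254.51607988   85.7       ]
hole [ 550.60538369 -107.91549333]
slot [ 547.99461631 -217.88450667]
++ [621.41636362 -74.58675015]
-+ [481.45580119 -71.2639553 ]
-- [ 477.18363638 -251.21324985]
+- [ 617.14419881 -254.5360447 ]
```

```bash

python3 -m pendant '[{"x":-0.03,"y":-0.02,"z":0.1,"turn":0},{"x":0,"y":0,"z":0.1,"turn":0},{"x":0,"y":0,"z":0.1,"turn":0},{"x":0,"y":0,"z":0.07,"turn":0},{"x":0,"y":0,"z":0.05,"turn":0},{"x":0,"y":0,"z":0.05,"turn":0},{"x":0,"y":0,"z":0.04,"turn":0},{"x":0,"y":0,"z":0.03,"turn":0},{"x":0,"y":0,"z":0,"turn":0},{"x":0,"y":0,"z":0,"turn":0}]'
python3 plan.py 548.7 -163.7 247 88.6 1; python3 -c "
from h import *;print(r.get_state()['wrist_torque'])"
```

```text
time_s: 9.47
tcp_pos: [548.5, -163.6, 247.5]
eef_rot: [180.0, 0.0, 88.6]
wrist_force: [0.4, -0.8, -3.9]
gripper_width: 0.152
grip_force: 78.3
9.47 [ 548.5 -163.6  247.5] [180.     0.    88.63] [ 0.4 -0.8 -3.9] 0.152 78.3
{"x": -0.0, "y": 0.01, "z": 0.02, "turn": 0.01}
[-0.04543317 -0.02643801  0.05097722]
```

```bash

python3 -m pendant '[{"x":0,"y":0,"z":0.03,"turn":0},{"x":0,"y":0,"z":0.03,"turn":0},{"x":0,"y":0,"z":0.03,"turn":0},{"x":0,"y":0,"z":0.03,"turn":0},{"x":0,"y":0,"z":0.03,"turn":0},{"x":0,"y":0,"z":0.03,"turn":0},{"x":0,"y":0,"z":0,"turn":0},{"x":0,"y":0,"z":0,"turn":0},{"x":0,"y":0,"z":0,"turn":0},{"x":0,"y":0,"z":0,"turn":0}]'
python3 -c "
from h import *;print(r.get_state()['wrist_torque'])"
```

```text
time_s: 10.3
tcp_pos: [548.5, -163.6, 242.2]
eef_rot: [180.0, 0.0, 88.6]
wrist_force: [-0.6, -0.0, -5.0]
gripper_width: 0.154
grip_force: 78.3
[ 0.05450183  0.00783759 -0.01901466]
```

The underside is now well below the pin tips with no reaction force, so both pins are in the holes. I'll go on down, then feel for the rim.

```bash

python3 -m pendant '[{"x":0,"y":0,"z":0.05,"turn":0},{"x":0,"y":0,"z":0.06,"turn":0},{"x":0,"y":0,"z":0.06,"turn":0},{"x":0,"y":0,"z":0.06,"turn":0},{"x":0,"y":0,"z":0.06,"turn":0},{"x":0,"y":0,"z":0.06,"turn":0},{"x":0,"y":0,"z":0.06,"turn":0},{"x":0,"y":0,"z":0.05,"turn":0},{"x":0,"y":0,"z":0.03,"turn":0},{"x":0,"y":0,"z":0,"turn":0}]'
python3 -c "
from h import *;print(r.get_state()['wrist_torque'])"
```

```text
time_s: 11.13
tcp_pos: [548.4, -163.7, 227.2]
eef_rot: [-180.0, -0.0, 88.6]
wrist_force: [-0.0, -0.0, -3.6]
gripper_width: 0.145
grip_force: 78.3
[-0.030538    0.04162509 -0.02410399]
```

```bash

python3 -m pendant '[{"x":0,"y":0,"z":0.02,"turn":0},{"x":0,"y":0,"z":0.02,"turn":0},{"x":0,"y":0,"z":0.02,"turn":0},{"x":0,"y":0,"z":0.01,"turn":0},{"x":0,"y":0,"z":0.01,"turn":0},{"x":0,"y":0,"z":0.01,"turn":0},{"x":0,"y":0,"z":0,"turn":0},{"x":0,"y":0,"z":0,"turn":0},{"x":0,"y":0,"z":0,"turn":0},{"x":0,"y":0,"z":0,"turn":0}]'
python3 -c "
from h import *;print(r.get_state()['wrist_torque'])"
```

```text
time_s: 11.97
tcp_pos: [548.5, -163.6, 224.7]
eef_rot: [180.0, 0.0, 88.6]
wrist_force: [0.5, -0.6, -4.1]
gripper_width: 0.152
grip_force: 78.3
[ 0.00643067 -0.03071573  0.03132543]
```

```bash

python3 -m pendant '[{"x":0,"y":0,"z":0.01,"turn":0},{"x":0,"y":0,"z":0.01,"turn":0},{"x":0,"y":0,"z":0.01,"turn":0},{"x":0,"y":0,"z":0.01,"turn":0},{"x":0,"y":0,"z":0,"turn":0},{"x":0,"y":0,"z":0,"turn":0},{"x":0,"y":0,"z":0,"turn":0},{"x":0,"y":0,"z":0,"turn":0},{"x":0,"y":0,"z":0,"turn":0},{"x":0,"y":0,"z":0,"turn":0}]'
python3 -c "
from h import *;print(r.get_state()['wrist_torque'])"
```

```text
time_s: 12.8
tcp_pos: [548.6, -163.6, 224.5]
eef_rot: [180.0, 0.0, 88.6]
wrist_force: [-4.8, 0.4, 9.3]
gripper_width: 0.155
grip_force: 80.3
[ 0.27724848  1.25740997 -0.00842548]
```

Contact is felt at the expected height (TCP 224.5). I'll press very slightly more, then release.

```bash

python3 -m pendant '[{"x":0,"y":0,"z":0.01,"turn":0},{"x":0,"y":0,"z":0.01,"turn":0},{"x":0,"y":0,"z":0,"turn":0},{"x":0,"y":0,"z":0,"turn":0},{"x":0,"y":0,"z":0,"turn":0},{"x":0,"y":0,"z":0,"turn":0},{"x":0,"y":0,"z":0,"turn":0},{"x":0,"y":0,"z":0,"turn":0},{"x":0,"y":0,"z":0,"turn":0},{"x":0,"y":0,"z":0,"turn":0}]'
python3 -m pendant '[{"x":0,"y":0,"z":0,"turn":0},{"x":0,"y":0,"z":0,"turn":0},{"x":0,"y":0,"z":0,"turn":0},{"x":0,"y":0,"z":0,"turn":0},{"x":0,"y":0,"z":0,"turn":0},{"x":0,"y":0,"z":0,"turn":0},{"x":0,"y":0,"z":0,"turn":0},{"x":0,"y":0,"z":0,"turn":0},{"x":0,"y":0,"z":0,"turn":0},{"x":0,"y":0,"z":0,"turn":0}]' 60
```

```text
time_s: 13.63
tcp_pos: [548.6, -163.5, 224.5]
eef_rot: [-180.0, 0.1, 88.6]
wrist_force: [-10.0, 1.3, 15.4]
gripper_width: 0.152
grip_force: 81.4
time_s: 14.47
tcp_pos: [548.5, -163.6, 222.9]
eef_rot: [180.0, 0.0, 88.6]
wrist_force: [0.0, -0.7, -0.9]
gripper_width: 0.703
grip_force: 0.0
```

Released with no residual force. Now I'll retreat straight up and look.

```bash

python3 -m pendant '[{"x":0,"y":0,"z":-0.2,"turn":0},{"x":0,"y":0,"z":-0.3,"turn":0},{"x":0,"y":0,"z":-0.6,"turn":0},{"x":0,"y":0,"z":-0.8,"turn":0},{"x":0,"y":0,"z":-0.9,"turn":0},{"x":0,"y":0,"z":-0.9,"turn":0},{"x":0,"y":0,"z":-0.9,"turn":0},{"x":0,"y":0,"z":-0.6,"turn":0},{"x":0,"y":0,"z":-0.3,"turn":0},{"x":0,"y":0,"z":0,"turn":0}]'
python3 - <<'E'
from h import *
import pickle
d=snap('side','side_end.png');a=d['img'][260:410,370:520];e=snap('top','top_end.png');b=e['img'][140:240,370:490]
pickle.dump((d,e),open('e.pkl','wb'))
c=np.zeros((450,800,3),np.uint8);c[:400,:400]=cv2.resize(a,(400,400),interpolation=2);c[:333,400:]=cv2.resize(b,(400,333),interpolation=2)
cv2.imwrite('pics/end.png',c)
E
```

```text
time_s: 15.3
tcp_pos: [548.9, -163.5, 390.5]
eef_rot: [179.8, 0.1, 88.6]
wrist_force: [0.9, -0.1, -0.1]
gripper_width: 0.707
grip_force: 0.0
```

View pics/end.png

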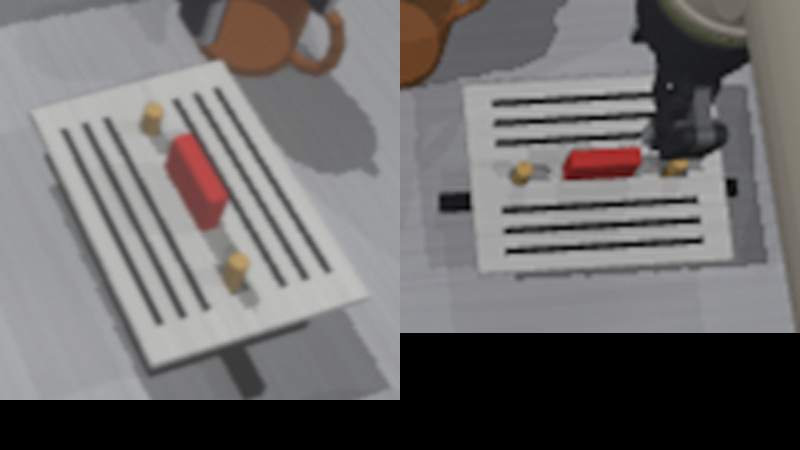

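View pics/side_end.png

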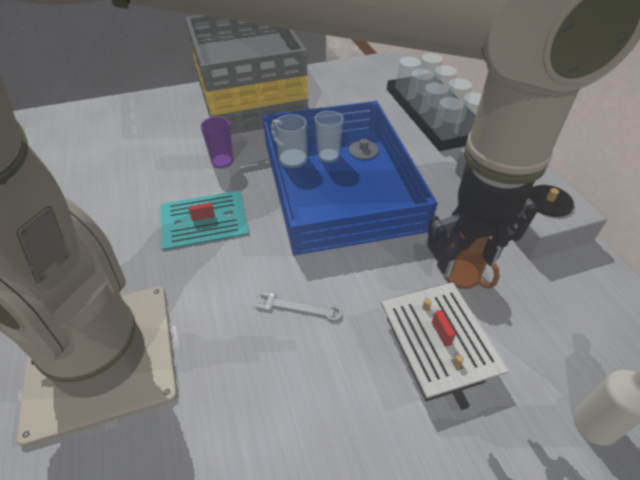

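The plate sits on the pan with both pins through its holes (side crop 152,118 and 237,270), and all the glasses are upright. I'll check that it is flush from the corner heights.

```bash
python3 - <<'E'
from m import *
d,e=pickle.load(open('e.pkl','rb'))
T=lambda p:(np.array(p)-[400,0])/(400/120)+[370,140]-.35
S=lambda p:np.array(p)/(400/150)+[370,260]-.3
for n,t,s in(('++',None,(222,62)),('-+',(478,273),(33,110)),('--',(733,260),(150,368)),('+-',None,(368,297))):
    if t: print(n,'tri',tri(ray(e,*T(t)),ray(d,*S(s))))
    print(n,'side z46',onz(d,*S(s),46).round(1))
C=[onz(d,*S(s),46) for s in((222,62),(33,110),(150,368),(368,297))]
print(np.linalg.norm(np.roll(C,-1,0)-C,axis=1))
E
```

```text
++ side z46 [621.9 -77.9  46. ]
-+ tri (array([483.15393511, -71.49222439,  43.27895638]), np.float64(3.459216469793512))
-+ side z46 [483.9 -73.2  46. ]
-- tri (array([ 477.11921873, -252.35308833,   41.66747544]), np.float64(0.576654362159465))
-- side z46 [ 475.9 -253.8   46. ]
+- side z46 [ 616.5 -256.2   46. ]
[138.02841844 180.82814345 140.63065315 178.35536197]
```

```bash
python3 -c "
from h import *
print(r.hand_in())"
```

```text
the job is handed in; nothing more can be done
None
```

The drip plate is back on the pan: both pins came up through its holes, I lowered it by hand until I felt the rim, let go, no glass was knocked over, and I handed the job in at about 15 s.

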